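# Snap a flanged spindle into the spring clips of a marking jig

## Task

Take the flanged steel spindle from its V-block rest and press it down sideways into both spring clips of the marking jig, its plain end towards the end stop but still clear of the stop screw, until it has snapped fully home in both clips. Then, with it seated, slide it along the clips until its plain end has pushed lightly on the sprung tip of the stop screw, and let go so that it stays seated and still bears on the tip. Never press hard on the jig, still less on the screw, and leave the other things on the bench where they are.

Things in the scene. Friction and masses are not known exactly. Their poses are not given: they have to be found in the camera images.
- spindle: loose plain steel bar, round, 22 mm in diameter, 0.22 kg, with a flange 34 mm in diameter at one end. Origin on its axis in mid-length; its x axis runs along the bar to the plain end. Plain from x = -68 to +75 mm; flange at x = -75 to -68 mm, a thin centre stub goes on to -83 mm. It starts lying level in the rest and lifts straight up; grip it across at x = 0 to +7 mm.
- plain_end (a point): centre of the spindle's plain end face, 75 mm along +x from the spindle's origin. It must not be pressed on the stop screw with more than 12 N, nor the spindle on the jig with more than 40 N.
- rest: fixed wooden rest, 130 x 50 mm, with two V blocks 14 mm thick, centred 47 mm either side of its middle along its x axis; their tops are about 45 mm high. Origin at the centre of its underside, on the bench. The spindle's axis lies 42 mm above the bench in it, along the rest's x axis.
- jig: fixed marking jig: wooden board 212 x 64 x 14 mm with two C-shaped steel spring clips, mouths upward, each 14 mm wide, on pedestals at x = -44 and +44 mm, and the end stop at its +x end. Origin on the bench under the middle between the clips; x runs along the clips to the end stop, z up. Between the clips 74 mm along x are free for gripping; the board's top is 36 mm under the home axis.
- end_stop: steel block 16 x 40 x 52 mm on the jig board. Origin at the bottom centre of its face towards the clips, 96 mm along x from the jig's origin; axes as the jig's. From that face a stop screw with a 7 mm sprung tip comes out on the home axis; the tip's end stands 8 to 34 mm out of the face, a different setting each time, not measured: find it by feel. The tip gives 2.5 mm under 0.3 to 2.5 N, then is rigid.
- nail_tin: bystander: open tin of nails, 71 mm in diameter, 46 mm high. Origin at the centre of its underside
- wedge: bystander: wooden wedge 40 x 120 x 26 mm. Origin at the centre of its underside
- offcut_3: bystander: dark wooden block 60 x 65 x 25 mm. Origin at the centre of its underside
- home (a point): point 50 mm above the jig's origin, axes as the jig's. Fully home in both clips, on rigid V seats, the spindle's axis lies along this x axis, through this point. With the spindle's origin at x = -20 mm from here its plain end is clear of the stop screw at any setting. Home, the clips hold the bar; it can be slid along x against their friction, 2 to 5 N.
- clip_far (a point): the home axis in the clip nearer to the end stop, 44 mm along x from home (the other clip is 44 mm the other way). Clip mouths top out 19 mm above it. The lips first touch a centred bar when its axis is about 17 mm above home; they stand 15 mm apart and spring to 22 mm. Snapping into both takes about 8 to 13 N in all; then they pull it in before the seats are felt.

How it is judged:
On the way, in this order (a step that is already met when the one before it is completed fails the run):
1. the spindle is home in both clips, plain end towards the stop and not touching it (z of spindle in the frame of jig below 0.0515 m and y of spindle in the frame of jig between -0.002 and 0.002 m and angle between the x axis of spindle and the x axis of jig, either way round below 0.03 rad and x of plain_end in the frame of jig above 0.05 m and contact force between spindle and end_stop below 0.1 N), for 0.1 s.
2. slid along in the clips, its plain end is pressed on the stop screw with 1 to 10 N (z of spindle in the frame of jig below 0.0515 m and angle between the x axis of spindle and the x axis of jig, either way round below 0.03 rad and contact force between spindle and end_stop between 1 and 10 N), for 0.15 s.
At the end, for the whole second after the job is handed in: The spindle lies still and released in both clips: its axis no more than 1.5 mm above and 2 mm below the home height, within 2 mm of the clips' middle line and within 0.03 rad of it, the plain end towards the stop and still bearing on the stop screw's tip with over 0.3 N (z of spindle in the frame of jig between 0.048 and 0.0515 m and y of spindle in the frame of jig between -0.002 and 0.002 m and angle between the x axis of spindle and the x axis of jig, either way round below 0.03 rad and x of plain_end in the frame of jig above 0.05 m and linear speed of spindle below 0.01 m/s and contact force between spindle and end_stop above 0.3 N); the robot touches nothing.
It fails at once if the spindle presses on the stop with more than 12 N (contact force between spindle and end_stop above 12 N).
It fails at once if the spindle presses on the jig with more than 40 N (contact force between spindle and jig above 40 N).
It fails at once if a bystander is moved by more than 30 mm (distance of any of nail_tin, wedge, offcut_3 from where it was at the start of the episode above 0.03 m).
It also fails if it takes over 67 s, if anything falls off the work surface, if the arm or the gripper's body presses on something with over 40 N, if the wrist force passes 120 N, or if a joint passes its speed limit or range.

## Robot

A 6-joint arm with a two-finger parallel gripper is mounted at the origin on a cart in front of the work surface, level with it; the furniture and walls round the work are solid. World frame = base frame: x ahead of the robot, y to its left, z up, the work surface at z = 0. Lengths are in m, angles in rad, forces in N, time in s.
With the tool pointing down it reaches from about 0.4 to 0.825 m from the base axis. Payload 7 kg.
Tool frame: the origin (TCP) lies midway between the tips of the shut fingers; the grasp point (between the pads) lies hold_point_z behind it (hold_point_z is the distance from the TCP to the grasp point, in m); z points along the fingers, y is the line along which they close (so a half turn about z gives the same grasp; the last joint's range is limited). The gripper opens to 88 mm and grips with 3 to 60 N. Pads are 19 mm wide; open, the fingers measure 130 mm over their backs; the gripper's body (78 mm by 193 mm) begins 47 mm behind the grasp point.
Start: joints at [1.507, 0.359, 0.012, 0, -1.224, -0.288], TCP at [0.233, 0.634, 0.227] pointing down, gripper open.
Joint ranges: [-3.07, 3.07], [-1.43, 2.12], [-1.02, 1.25], [-3.03, 1.67], [-3.05, -0], [-3.03, 3.03]. Speed limits (rad/s): [2.39, 2.39, 3.01, 3.14, 3.14, 3.14].

## Interface

Orientations are given as [roll, pitch, yaw] about the fixed x, y, z axes, in that order (R = Rz(yaw) Ry(pitch) Rx(roll)).
In Python, from station import * gives the robot as it stands.
- The arm moves only by the tool apply_moves, never from a script. Its argument "steps" is a list of rows, each an object with "translation": the shift along the world's x, y, z scaled (see below), a list of three; "rotation": the turn, a rotation vector about the world's x, y, z scaled (see below), a list of three. A call has exactly 10 rows; each row is the pose to reach, as a shift and turn from the pose commanded when the call began; what a row does not reach only later rows make up. The controller multiplies each number of a shift by 250 mm and each number of a turn by 30 degrees. A row lasts 1/12 s, in which the tool goes at most 41.7 mm and 7.16 degrees, less where a joint would pass 70% of its speed; a pose out of reach is approached as far as the arm can. A call with a number of a shift or a turn outside -1 to 1 is refused whole. A call with a gripper value outside its range is refused whole. "jaw" is the closure, from -1 (fully open) to 1 (shut), so that 0 is half open, set as the call begins (left out, the last holds). The fingers move at their own pace and stop on an object; "newtons" is the grip in N (left out, the last holds). Time passes only in rows, so rows that repeat a pose let the fingers close, or fill a call up. It gives the time, the measured TCP pose, the force, the opening and the grip force at its end, in the units of the state.
- get_state(): the state, without advancing time (a new reading comes with each control period).
- grab_frame(name): name is "side" or "top" or "wrist"; returns the picture (384x512x3 uint8, blue, green, red); there is no depth.
- camera_model(name): a dict with "fx", "fy", "cx", "cy" (pixels), "xyz" and "rotation" of the camera in the world. Camera axes: x right, y down, z forward; pixel columns grow to the right and rows downward; lengths in m; the calibration is good to about 2 mm. The wrist camera is an equidistant fisheye: a pixel r from the principal point sees the ray r / f radians off the axis. A picture is of the moment at which its call begins: read the wrist's pose just before it. camera_model takes no time and is no camera call; for the wrist camera it gives the pose at the moment of the call.
- job_done(): hands the job in; it is judged then, once.
The state is a dict: "t": time; "q": joint angles; "qd": joint speeds; "joint_efforts": joint torques, N m; "eef_pos": TCP position; "ee_rot": TCP orientation; "force": force on the tool from outside, world axes, zero at the start; "moment": the same for the moment, N m; "width": finger opening in m; "gripper_force": force on a finger pad.
Only numpy, scipy, OpenCV 4.12 (cv2) and the standard library are available. Lean on these libraries where they do the work, as an engineer would, in place of code of your own. Each camera call takes 0.05 s, during which the arm holds its last target. There are 200 camera calls.

## Working session

There is one attempt and no reset: what is moved stays moved. The work goes in short steps, Python scripts to look and compute and a tool call to move; the robot and the scene stay as the last step left them, time stands still between calls to the robot, and variables do not carry over. Pictures are saved under pics/ and viewed, at most 11 in all, crops included, and the job is handed in when it is done.

Besides the shell and the picture viewer there is one more tool, called after ">>>" as name(argument=value, ...) on one line, values as JSON. apply_moves: Moves the arm, as the interface text tells. Shifts and turns lie within -1 to 1; 1 stands for 250 mm of shift or 30 degrees of turn. Its arguments: {"type":"object","properties":{"steps":{"type":"array"},"jaw":{"type":"number"},"newtons":{"type":"number"}},"required":["steps"]}

```bash
mkdir -p pics; ls
python3 - <<'E'
from station import *
import cv2,json
s=get_state();print({k:s[k] for k in('t','eef_pos','ee_rot','width','force')}, globals().get('hold_point_z'))
for n in('top','side'):
    cv2.imwrite(f'pics/{n}0.png',cv2.resize(grab_frame(n),(800,600),interpolation=cv2.INTER_CUBIC));print(n,camera_model(n))
print(s.keys())
E
```

```text
pics
{'t': 0.0, 'eef_pos': array([0.232464  , 0.63319239, 0.22564733]), 'ee_rot': array([ 3.13997903e+00, -1.36491697e-04, -3.51931681e-01]), 'width': 0.08771128565061008, 'force': array([0.24194923, 0.46441212, 0.62466672])} 0.0188
top {'fx': 405.6636815245352, 'fy': 405.6636815245352, 'cx': 260.8207821640128, 'cy': 194.43717701140758, 'xyz': array([0.29635265, 0.21434374, 0.94245575]), 'rotation': array([-2.97189431,  0.00924138, -1.57193531])}
side {'fx': 473.90466994102775, 'fy': 473.90466994102775, 'cx': 265.4639715037616, 'cy': 196.14405321463076, 'xyz': array([ 0.44745762, -0.81630636,  0.73329006]), 'rotation': array([-2.12231204,  0.00843779, -0.01425479])}
dict_keys(['t', 'q', 'qd', 'joint_efforts', 'eef_pos', 'ee_rot', 'force', 'moment', 'gripper_force', 'width'])
```

View pics/top0.png

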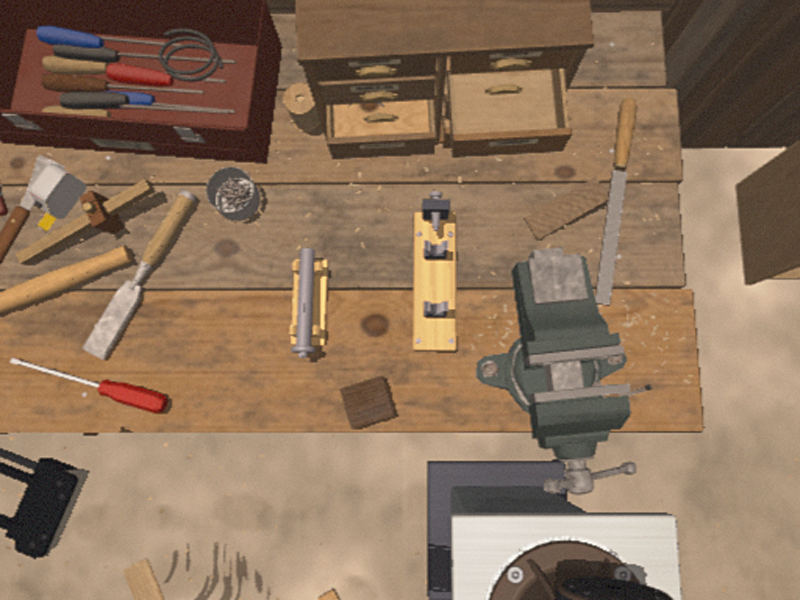

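View pics/side0.png

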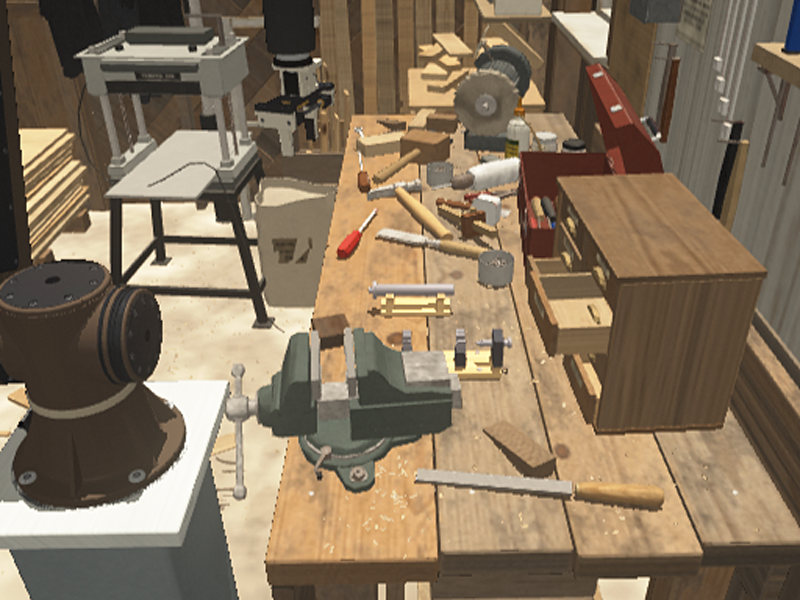

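The top view shows the spindle in the rest, with its plain end at about (308,250) away from the robot and its flange at (304,350). The jig's clips are at (435,250) and (435,310), and the stop is at (435,208). The wedge is at (567,212), the tin at (233,195) and the offcut at (369,402). In the side view the vise partly hides the jig.

```bash
cat > h.py <<'E'
from station import *
import numpy as np, cv2
from scipy.spatial.transform import Rotation as Ro
def ray(cam,px,wrist=False):
    K=cam; x=(px[0]-K['cx'])/K['fx']; y=(px[1]-K['cy'])/K['fy']
    if wrist:
        r=np.hypot(x,y); d=np.array([x/r*np.sin(r),y/r*np.sin(r),np.cos(r)]) if r>1e-9 else np.array([0,0,1.])
    else: d=np.array([x,y,1.])/np.sqrt(x*x+y*y+1)
    R=K['rotation']; R=Ro.from_euler('xyz',R) if np.shape(R)==(3,) else Ro.from_matrix(R)
    return np.array(K['xyz']),R.apply(d)
def onz(cam,px,z,w=False):
    o,d=ray(cam,px,w); return o+d*(z-o[2])/d[2]
def tri(rays):
    A=sum(np.eye(3)-np.outer(d,d) for o,d in rays); b=sum((np.eye(3)-np.outer(d,d))@o for o,d in rays)
    p=np.linalg.solve(A,b); return p,[np.linalg.norm(np.cross(p-o,d)) for o,d in rays]
def proj(cam,p,wrist=False):
    q=Ro.from_euler('xyz',cam['rotation']).inv().apply(np.array(p)-cam['xyz'])
    if wrist:
        t=np.arctan2(np.hypot(q[0],q[1]),q[2]);h=np.hypot(q[0],q[1]);u=t*q[:2]/h
    else: u=q[:2]/q[2]
    return np.array([u[0]*cam['fx']+cam['cx'],u[1]*cam['fy']+cam['cy']])
E
python3 - <<'E'
from h import *
c=camera_model('top');k=512/800
for n,p,z in [('plain',(308,250),.053),('flange',(305,347),.053),('stub',(304,355),.042),('clipfar',(435,246),.069),('clipnear',(435,306),.069),('boardL',(414,351),.014),('boardR',(456,351),.014),('stop',(436,200),.066),('base',(575,590),0)]:
    print(n,onz(c,(p[0]*k,p[1]*k),z).round(3))
s=camera_model('side')
print(tri([ray(c,(308*k,250*k)),ray(s,(453*k,289*k))]),tri([ray(c,(304*k,354*k)),ray(s,(370*k,289*k))]))
print(camera_model('wrist'))
E
```

```text
plain [0.528 0.366 0.053]
flange [0.387 0.367 0.053]
stub [0.377 0.37  0.042]
clipfar [0.529 0.183 0.069]
clipnear [0.443 0.184 0.069]
boardL [0.385 0.213 0.014]
boardR [0.385 0.152 0.014]
stop [0.598 0.181 0.066]
base [ 0.052 -0.011  0.   ]
(array([0.530172  , 0.36813203, 0.0417149 ]), [np.float64(0.0009003774383799513), np.float64(0.0009003774383801226)]) (array([0.37699934, 0.36958512, 0.0434164 ]), [np.float64(0.0014098343102469278), np.float64(0.0014098343102470134)])
{'fx': 297.3186396354542, 'fy': 297.3186396354542, 'cx': 254.73240603938328, 'cy': 189.60102821310457, 'xyz': array([0.30975744, 0.60466547, 0.38380077]), 'rotation': array([ 2.83240868e+00, -1.47862717e-03, -1.92297264e+00])}
```

>>> apply_moves(steps=[{"translation": [0.1,-0.12,0],"rotation": [0,0,0.084]},{"translation": [0.2,-0.24,0],"rotation": [0,0,0.168]},{"translation": [0.3,-0.36,0],"rotation": [0,0,0.252]},{"translation": [0.4,-0.48,0],"rotation": [0,0,0.336]},{"translation": [0.5,-0.6,0],"rotation": [0,0,0.42]},{"translation": [0.6,-0.72,0],"rotation": [0,0,0.504]},{"translation": [0.7,-0.84,0],"rotation": [0,0,0.588]},{"translation": [0.8,-0.96,0],"rotation": [0,0,0.672]},{"translation": [0.8,-0.96,0],"rotation": [0,0,0.672]},{"translation": [0.8,-0.96,0],"rotation": [0,0,0.672]}], jaw=-1)

```text
t: 0.93
eef_pos: [0.4337, 0.3918, 0.2264]
ee_rot: [3.141, 0.0, -0.003]
force: [0.5, 0.1, -0.2]
width: 0.0876
gripper_force: 0.0
```

```bash
cat > w.py <<'E'
from h import *
import sys,pickle
n=sys.argv[1]; c=camera_model('wrist'); s=get_state(); im=grab_frame('wrist')
pickle.dump((c,s,im),open(n+'.pkl','wb')); cv2.imwrite(f'pics/{n}.png',cv2.resize(im,(800,600),interpolation=cv2.INTER_CUBIC))
print(s['t'],s['eef_pos'],s['ee_rot'],s['force'],c['xyz'],c['rotation'])
E
python3 w.py w1
```

```text
0.9333 [0.43369427 0.39176403 0.22637805] [ 3.14122326e+00  3.21008887e-04 -3.45722248e-03] [ 0.50433534  0.07508165 -0.24887269] [0.51604024 0.39125527 0.38443086] [ 2.83196242e+00 -2.06511313e-04 -1.57453708e+00]
```

View pics/w1.png

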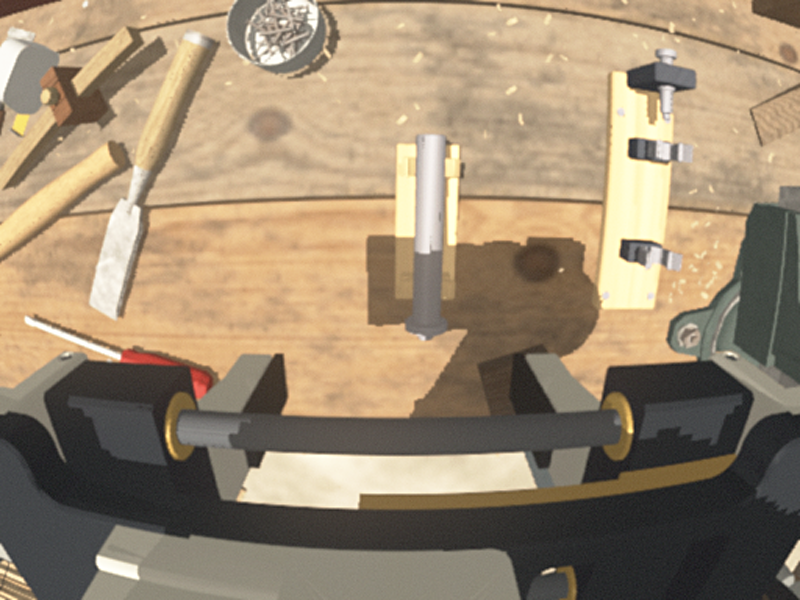

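The wrist view shows the plain end's top at (430,136), the flange at (427,328) and the stub at (423,337). The jig's far clip is near (655,150), the near clip near (645,255) and the screw near (668,110). Next I'll look from above the jig.

>>> apply_moves(steps=[{"translation": [0,-0.13,0],"rotation": [0,0,0]},{"translation": [0,-0.26,0],"rotation": [0,0,0]},{"translation": [0,-0.39,0],"rotation": [0,0,0]},{"translation": [0,-0.52,0],"rotation": [0,0,0]},{"translation": [0,-0.64,0],"rotation": [0,0,0]},{"translation": [0,-0.76,0],"rotation": [0,0,0]},{"translation": [0,-0.8,0],"rotation": [0,0,0]},{"translation": [0,-0.8,0],"rotation": [0,0,0]},{"translation": [0,-0.8,0],"rotation": [0,0,0]},{"translation": [0,-0.8,0],"rotation": [0,0,0]}])

```text
t: 1.82
eef_pos: [0.4327, 0.1949, 0.2266]
ee_rot: [-3.141, -0.0, 0.001]
force: [-0.0, 0.1, -0.5]
width: 0.0877
gripper_force: 0.0
```

```bash
python3 w.py w2
python3 - <<'E'
import pickle,cv2
c,s,im=pickle.load(open('w2.pkl','rb'))
cv2.imwrite('pics/w2b.png',cv2.resize(im[0:225,100:400],(800,600),interpolation=cv2.INTER_CUBIC))
E
```

```text
1.8167 [0.43265095 0.19492155 0.2265902 ] [-3.14135141e+00 -1.91950122e-04  9.97246396e-04] [-0.02811239  0.14072107 -0.47874204] [0.51492828 0.19468858 0.384674  ] [ 2.83249421e+00  3.91362429e-04 -1.57010650e+00]
```

View pics/w2b.png

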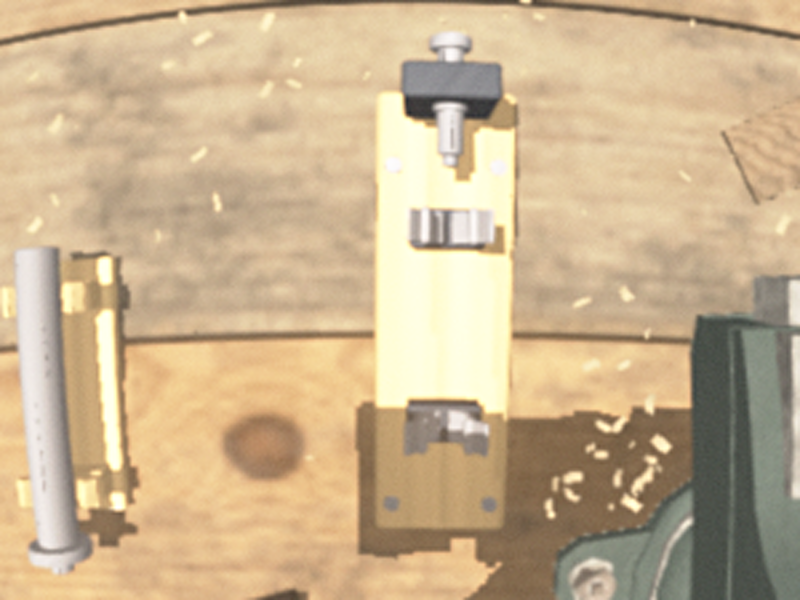

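The crop from above the jig shows:
- Board front corners at (376,527) and (504,527), and back corners near (378,93) and (516,95).
- Far clip centred at about (451,228), near clip at about (447,427), and the screw tip at (450,163).
- The spindle's midline passes through (41,300) and (57,520).

Run:
```python
from h import *
import pickle
from scipy.optimize import least_squares
c1=pickle.load(open('w1.pkl','rb'))[0];c2=pickle.load(open('w2.pkl','rb'))[0];ct=camera_model('top')
a=lambda p:ray(c1,(p[0]/1.5625,p[1]/1.5625),True)
b=lambda p:ray(c2,(100+p[0]/2.66667,p[1]/2.66667),True)
t=lambda p:ray(ct,(p[0]/1.5625,p[1]/1.5625))
rs=[a((430.5,150)),a((429.5,220)),a((427,310)),b((39,300)),b((46,400)),b((56.5,520)),t((308,260)),t((305,335))]
def f(v):
    p=np.array([.46,v[0],v[2]]);u=np.array([1,v[1],v[3]]);u/=np.linalg.norm(u)
    return [ (p-o)@np.cross(u,d)/np.linalg.norm(np.cross(u,d)) for o,d in rs]
r=least_squares(f,[.367,0,.042,0]);print('line y,dy,z,dz',r.x.round(4),(np.array(f(r.x))*1e3).round(1))
print('plain',tri([a((430,136)),b((38,248))]))
print('stub',tri([a((421,338)),b((64,570))]), 'flange top', tri([a((427,322)),b((60,548))]))
print('tip',tri([a((668,119)),b((450,163))]))
for p in [(376,527),(504,527),(378,93),(516,95)]:
    o,d=b(p);print('board',(o+d*(.014-o[2])/d[2]).round(4))
for p in [(451,228),(447,427),(451,210),(451,246),(447,402),(447,452)]:
    o,d=b(p);print('clip',(o+d*(.066-o[2])/d[2]).round(4))
for p in[(600,306),(655,308),(610,72)]:
    o,d=a(p);print('board w1',(o+d*(.014-o[2])/d[2]).round(4))
for p in [(404,110),(499,113),(450,163)]:
    o,d=b(p);print('stop',(o+d*(.05-o[2])/d[2]).round(4))
for z in (.1,.14,.18):
  o,d=b((692,316));print('vise',(o+d*(z-o[2])/d[2]).round(3))
print(camera_model('wrist')['xyz'])
```

```text
line y,dy,z,dz [ 0.3683 -0.0118  0.0412 -0.0167] [ 0.1  0.3  0.1 -0.   0.5 -0.1 -0.5 -0.4]
plain (array([0.52878829, 0.3677701 , 0.03898111]), [np.float64(0.00044358639255186405), np.float64(0.0004435863925517652)])
stub (array([0.36838089, 0.37296801, 0.03471906]), [np.float64(8.314530077631116e-05), np.float64(8.31453007764592e-05)]) flange top (array([0.38462241, 0.3688425 , 0.04317748]), [np.float64(0.00082290247515673), np.float64(0.0008229024751566831)])
tip (array([0.55553019, 0.17959214, 0.05341557]), [np.float64(0.0004654421593615957), np.float64(0.0004654421593614746)])
board [0.3854 0.2129 0.014 ]
board [0.3854 0.1493 0.014 ]
board [0.5946 0.2107 0.014 ]
board [0.5946 0.1474 0.014 ]
clip [0.5281 0.1797 0.066 ]
clip [0.4471 0.1807 0.066 ]
clip [0.5354 0.1797 0.066 ]
clip [0.5209 0.1797 0.066 ]
clip [0.4575 0.1808 0.066 ]
clip [0.4365 0.1805 0.066 ]
board w1 [0.3876 0.2097 0.014 ]
board w1 [0.385  0.1492 0.014 ]
board w1 [0.5934 0.2139 0.014 ]
stop [0.5793 0.1984 0.05  ]
stop [0.5786 0.1591 0.05  ]
stop [0.5564 0.1794 0.05  ]
vise [0.498 0.091 0.1  ]
vise [0.5   0.106 0.14 ]
vise [0.503 0.12  0.18 ]
[0.51494251 0.19478238 0.38453423]
```

Run:
```python
from h import *
import pickle
c1=pickle.load(open('w1.pkl','rb'))[0];c2=pickle.load(open('w2.pkl','rb'))[0]
T=cv2.resize(grab_frame('top')[140:260,320:400],None,fx=5,fy=5,interpolation=cv2.INTER_CUBIC)
im=pickle.load(open('w2.pkl','rb'))[2]
W=cv2.resize(im[90:210,350:430],None,fx=5,fy=5,interpolation=cv2.INTER_CUBIC)
cv2.imwrite('pics/v.png',np.hstack([T,W]))
```

```text
(no output)
```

View pics/v.png

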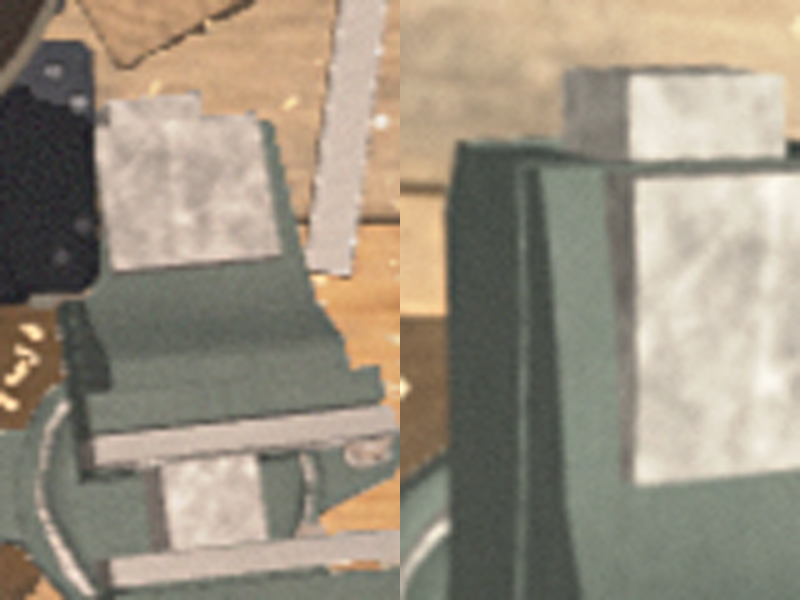

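Run:
```python
from h import *
import pickle
c2=pickle.load(open('w2.pkl','rb'))[0];ct=camera_model('top')
print(tri([ray(ct,(342.6,194)),ray(c2,(397,187),True)]))
for x in((378,123),(382,190),(374,123),(360,118)):
  for z in(.1,.12,.14,.16):
    print(x,onz(c2,x,z,True).round(3))
```

```text
(array([0.43610877, 0.05572125, 0.12886824]), [np.float64(0.00018388299771381221), np.float64(0.0001838829977138378)])
(378, 123) [0.495 0.07  0.1  ]
(378, 123) [0.496 0.079 0.12 ]
(378, 123) [0.497 0.088 0.14 ]
(378, 123) [0.499 0.097 0.16 ]
(382, 190) [0.424 0.058 0.1  ]
(382, 190) [0.43  0.068 0.12 ]
(382, 190) [0.437 0.078 0.14 ]
(382, 190) [0.443 0.087 0.16 ]
(374, 123) [0.494 0.075 0.1  ]
(374, 123) [0.496 0.083 0.12 ]
(374, 123) [0.497 0.092 0.14 ]
(374, 123) [0.499 0.1   0.16 ]
(360, 118) [0.499 0.091 0.1  ]
(360, 118) [0.5   0.098 0.12 ]
(360, 118) [0.501 0.105 0.14 ]
(360, 118) [0.502 0.113 0.16 ]
```

The vise plate is at z 0.129 with its shoulder at y about 0.08, so the gripper body must lean about 12° towards +y at the jig. I'll grip the spindle with the tool upright and tilt in the air afterwards.

>>> apply_moves(steps=[{"translation": [0.02,0.1,-0.05],"rotation": [0,0,-0.02]},{"translation": [0.04,0.2,-0.1],"rotation": [0,0,-0.02]},{"translation": [0.06,0.3,-0.2],"rotation": [0,0,-0.02]},{"translation": [0.08,0.4,-0.3],"rotation": [0,0,-0.02]},{"translation": [0.1,0.5,-0.4],"rotation": [0,0,-0.02]},{"translation": [0.1,0.6,-0.5],"rotation": [0,0,-0.02]},{"translation": [0.1,0.697,-0.5],"rotation": [0,0,-0.02]},{"translation": [0.1,0.697,-0.5],"rotation": [0,0,-0.02]},{"translation": [0.1,0.697,-0.5],"rotation": [0,0,-0.02]},{"translation": [0.1,0.697,-0.5],"rotation": [0,0,-0.02]}])

```text
t: 2.75
eef_pos: [0.4572, 0.3683, 0.1012]
ee_rot: [3.141, 0.0, -0.009]
force: [0.3, -0.1, -0.3]
width: 0.0877
gripper_force: 0.0
```

```bash
python3 w.py w3
```

```text
2.75 [0.45720552 0.36832445 0.10116018] [ 3.14087329e+00  4.88075958e-04 -9.39553007e-03] [ 0.25648905 -0.07408134 -0.29479039] [0.53958355 0.36739639 0.25917832] [ 2.83180964e+00 -6.04888555e-04 -1.58041589e+00]
```

View pics/w3.png

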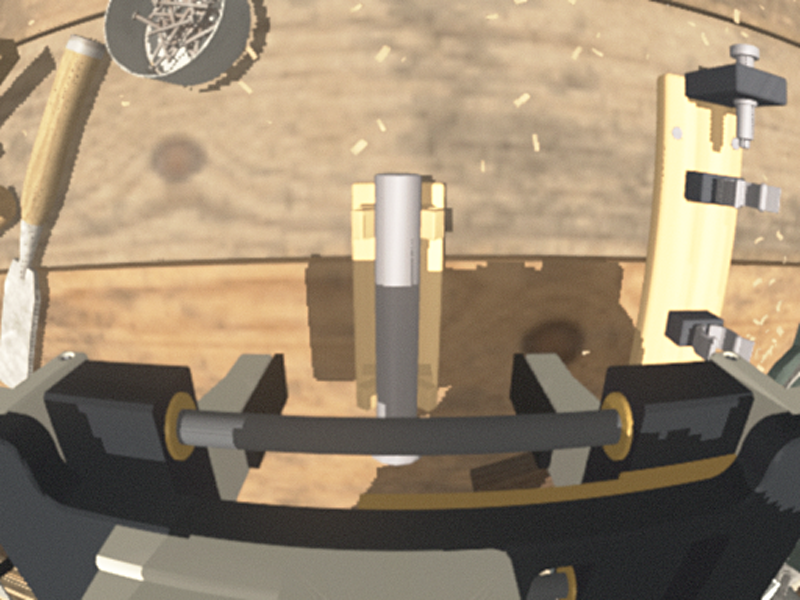

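The spindle is centred between the fingers at column 398, with its plain end at row 176, which puts its origin at x about 0.454. Going down to grip.

>>> apply_moves(steps=[{"translation": [0,0,-0.06],"rotation": [0,0,0]},{"translation": [0,0,-0.12],"rotation": [0,0,0]},{"translation": [0,0,-0.18],"rotation": [0,0,0]},{"translation": [0,0,-0.22],"rotation": [0,0,0]},{"translation": [0,0,-0.26],"rotation": [0,0,0]},{"translation": [0,0,-0.29],"rotation": [0,0,0]},{"translation": [0,0,-0.31],"rotation": [0,0,0]},{"translation": [0,0,-0.31],"rotation": [0,0,0]},{"translation": [0,0,-0.31],"rotation": [0,0,0]},{"translation": [0,0,-0.31],"rotation": [0,0,0]}])

```text
t: 3.63
eef_pos: [0.4579, 0.3682, 0.0246]
ee_rot: [-3.141, -0.001, -0.01]
force: [-0.2, -0.5, 0.3]
width: 0.088
gripper_force: 0.0
```

>>> apply_moves(steps=[{"translation": [0,0,0],"rotation": [0,0,0]},{"translation": [0,0,0],"rotation": [0,0,0]},{"translation": [0,0,0],"rotation": [0,0,0]},{"translation": [0,0,0],"rotation": [0,0,0]},{"translation": [0,0,0],"rotation": [0,0,0]},{"translation": [0,0,0],"rotation": [0,0,0]},{"translation": [0,0,0],"rotation": [0,0,0]},{"translation": [0,0,0],"rotation": [0,0,0]},{"translation": [0,0,0],"rotation": [0,0,0]},{"translation": [0,0,0],"rotation": [0,0,0]}], jaw=1, newtons=40)

```text
t: 4.47
eef_pos: [0.4576, 0.3679, 0.024]
ee_rot: [3.142, 0.0, -0.01]
force: [-0.6, 0.4, 0.9]
width: 0.0263
gripper_force: 0.0
```

>>> apply_moves(steps=[{"translation": [0,0,0],"rotation": [0,0,0]},{"translation": [0,0,0],"rotation": [0,0,0]},{"translation": [0,0,0],"rotation": [0,0,0]},{"translation": [0,0,0],"rotation": [0,0,0]},{"translation": [0,0,0],"rotation": [0,0,0]},{"translation": [0,0,0.01],"rotation": [0,0,0]},{"translation": [0,0,0.02],"rotation": [0,0,0]},{"translation": [0,0,0.04],"rotation": [0,0,0]},{"translation": [0,0,0.06],"rotation": [0,0,0]},{"translation": [0,0,0.08],"rotation": [0,0,0]}])

```text
t: 5.3
eef_pos: [0.4575, 0.3674, 0.0445]
ee_rot: [3.141, 0.0, -0.011]
force: [0.1, -0.2, -2.0]
width: 0.0214
gripper_force: 40.0
```

>>> apply_moves(steps=[{"translation": [0,0,0.1],"rotation": [0,0,0]},{"translation": [0,-0.05,0.2],"rotation": [-0.05,0,0]},{"translation": [0.01,-0.15,0.3],"rotation": [-0.1,0,0]},{"translation": [0.02,-0.27,0.38],"rotation": [-0.2,0,0]},{"translation": [0.03,-0.4,0.38],"rotation": [-0.3,0,0]},{"translation": [0.04,-0.52,0.38],"rotation": [-0.4,0,0]},{"translation": [0.044,-0.64,0.38],"rotation": [-0.4,0,0]},{"translation": [0.044,-0.74,0.38],"rotation": [-0.4,0,0]},{"translation": [0.044,-0.767,0.38],"rotation": [-0.4,0,0]},{"translation": [0.044,-0.767,0.38],"rotation": [-0.4,0,0]}])

```text
t: 6.13
eef_pos: [0.4682, 0.1742, 0.1396]
ee_rot: [2.932, -0.002, -0.012]
force: [-0.2, 0.7, -1.5]
width: 0.0211
gripper_force: 40.0
```

>>> apply_moves(steps=[{"translation": [0,0,-0.06],"rotation": [0,0,0]},{"translation": [0,0,-0.12],"rotation": [0,0,0]},{"translation": [0,0,-0.17],"rotation": [0,0,0]},{"translation": [0,0,-0.2],"rotation": [0,0,0]},{"translation": [0,0,-0.2],"rotation": [0,0,0]},{"translation": [0,0,-0.2],"rotation": [0,0,0]},{"translation": [0,0,-0.2],"rotation": [0,0,0]},{"translation": [0,0,-0.2],"rotation": [0,0,0]},{"translation": [0,0,-0.2],"rotation": [0,0,0]},{"translation": [0,0,-0.2],"rotation": [0,0,0]}])

```text
t: 6.97
eef_pos: [0.4688, 0.1764, 0.0895]
ee_rot: [2.933, -0.003, -0.01]
force: [-0.1, 0.6, -1.6]
width: 0.0211
gripper_force: 40.0
```

```bash
python3 w.py w4
python3 - <<'E'
import pickle,cv2
c,s,im=pickle.load(open('w4.pkl','rb'))
cv2.imwrite('pics/w4b.png',cv2.resize(im[40:340,80:480],(800,600),interpolation=cv2.INTER_CUBIC))
E
```

```text
6.9667 [0.46882776 0.17638744 0.08953967] [ 2.93285622e+00 -2.81946044e-03 -1.01103233e-02] [-0.13030616  0.61855802 -1.64724865] [0.55100689 0.20804268 0.24441752] [ 2.83516963 -0.20858842 -1.58173607]
```

View pics/w4b.png

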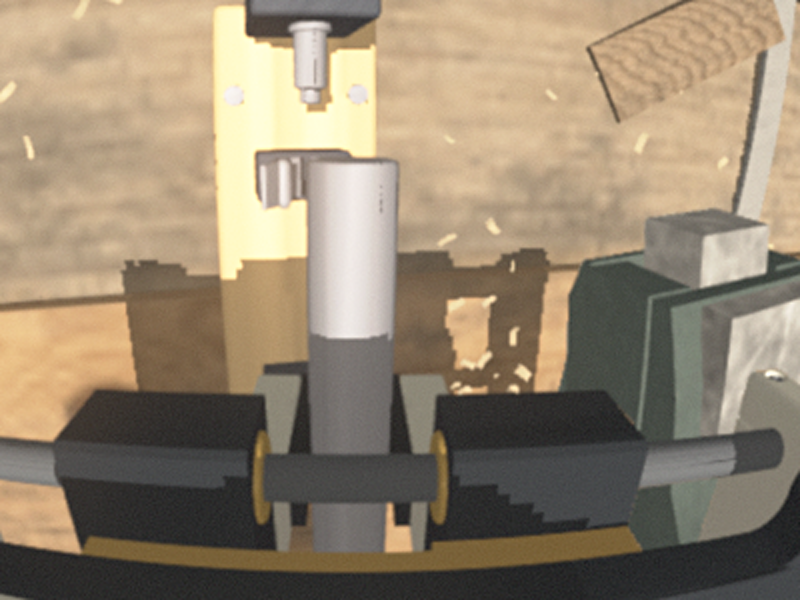

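The plain end is at (353,160), with the screw tip ahead of it at (311,102) and the far clip's left side at (257–300,180). I'll check the alignment numerically.

Run:
```python
from h import *
import pickle
c,s,im=pickle.load(open('w4.pkl','rb'));c2=pickle.load(open('w2.pkl','rb'))[0];c1=pickle.load(open('w1.pkl','rb'))[0]
b=lambda p:(80+p[0]/2,40+p[1]/2)
print('tip',onz(c,b((311,102)),.05,True),'screw mid',onz(c,b((310,50)),.05,True))
print('tip tri',tri([ray(c,b((311,102)),True),ray(c2,(100+450/2.6667,163/2.6667),True),ray(c1,(668/1.5625,119/1.5625),True)]))
print('bar mid',onz(c,b((352.5,220)),.1066,True),onz(c,b((352.5,300)),.1066,True),'end',onz(c,b((353,160)),.1176,True))
for p in((215,8),(376,60),(232,95),(357,94)):print('board',onz(c,b(p),.014,True))
print('clip left lip x-range',onz(c,b((270,152)),.066,True),onz(c,b((270,205)),.066,True),'left side',onz(c,b((257,190)),.066,True))
print('screws w2',[onz(c2,(100+u/2.6667,v/2.6667),.014,True) for u,v in((392,165),(499,168),(391,504),(489,505))])
```

```text
tip [0.55572939 0.17958711 0.05      ] screw mid [0.57299446 0.17966175 0.05      ]
tip tri (array([0.5555472 , 0.17982818, 0.05364923]), [np.float64(0.00030497719349119665), np.float64(0.00047839697381833973), np.float64(0.0005144920031110777)])
bar mid [0.52600426 0.17839821 0.1066    ] [0.50585324 0.17859133 0.1066    ] end [0.54130186 0.1805205  0.1176    ]
board [0.59460103 0.2104096  0.014     ]
board [0.57327164 0.14841536 0.014     ]
board [0.56033872 0.20452867 0.014     ]
board [0.55957925 0.15617322 0.014     ]
clip left lip x-range [0.54066519 0.19454984 0.066     ] [0.52460167 0.19508931 0.066     ] left side [0.52939042 0.19884124 0.066     ]
screws w2 [array([0.55983988, 0.20428363, 0.014     ]), array([0.55902705, 0.15527553, 0.014     ]), array([0.3973795 , 0.20536139, 0.014     ]), array([0.39690479, 0.15716367, 0.014     ])]
```

>>> apply_moves(steps=[{"translation": [0.004,0.001,-0.02],"rotation": [0,0,0]},{"translation": [0.008,0.002,-0.05],"rotation": [0,0,0]},{"translation": [0.012,0.004,-0.08],"rotation": [0,0,0]},{"translation": [0.012,0.004,-0.1],"rotation": [0,0,0]},{"translation": [0.012,0.004,-0.12],"rotation": [0,0,0]},{"translation": [0.012,0.004,-0.13],"rotation": [0,0,0]},{"translation": [0.012,0.004,-0.14],"rotation": [0,0,0]},{"translation": [0.012,0.004,-0.144],"rotation": [0,0,0]},{"translation": [0.012,0.004,-0.144],"rotation": [0,0,0]},{"translation": [0.012,0.004,-0.144],"rotation": [0,0,0]}])

```text
t: 7.85
eef_pos: [0.4717, 0.1772, 0.0532]
ee_rot: [2.932, -0.002, -0.01]
force: [0.3, -0.7, -1.3]
width: 0.0209
gripper_force: 40.0
```

>>> apply_moves(steps=[{"translation": [0,0,-0.003],"rotation": [0,0,0]},{"translation": [0,0,-0.006],"rotation": [0,0,0]},{"translation": [0,0,-0.009],"rotation": [0,0,0]},{"translation": [0,0,-0.012],"rotation": [0,0,0]},{"translation": [0,0,-0.015],"rotation": [0,0,0]},{"translation": [0,0,-0.018],"rotation": [0,0,0]},{"translation": [0,0,-0.021],"rotation": [0,0,0]},{"translation": [0,0,-0.024],"rotation": [0,0,0]},{"translation": [0,0,-0.024],"rotation": [0,0,0]},{"translation": [0,0,-0.024],"rotation": [0,0,0]}])

```text
t: 8.68
eef_pos: [0.4722, 0.1775, 0.0476]
ee_rot: [2.933, -0.003, -0.01]
force: [-0.2, -0.4, 4.7]
width: 0.0213
gripper_force: 40.0
```

>>> apply_moves(steps=[{"translation": [0,0,-0.002],"rotation": [0,0,0]},{"translation": [0,0,-0.004],"rotation": [0,0,0]},{"translation": [0,0,-0.006],"rotation": [0,0,0]},{"translation": [0,0,-0.008],"rotation": [0,0,0]},{"translation": [0,0,-0.01],"rotation": [0,0,0]},{"translation": [0,0,-0.012],"rotation": [0,0,0]},{"translation": [0,0,-0.014],"rotation": [0,0,0]},{"translation": [0,0,-0.016],"rotation": [0,0,0]},{"translation": [0,0,-0.016],"rotation": [0,0,0]},{"translation": [0,0,-0.016],"rotation": [0,0,0]}])

```text
t: 9.52
eef_pos: [0.4725, 0.1776, 0.0441]
ee_rot: [2.933, -0.004, -0.009]
force: [0.1, -0.6, 8.8]
width: 0.0208
gripper_force: 40.0
```

>>> apply_moves(steps=[{"translation": [0,0,-0.002],"rotation": [0,0,0]},{"translation": [0,0,-0.004],"rotation": [0,0,0]},{"translation": [0,0,-0.006],"rotation": [0,0,0]},{"translation": [0,0,-0.008],"rotation": [0,0,0]},{"translation": [0,0,-0.01],"rotation": [0,0,0]},{"translation": [0,0,-0.012],"rotation": [0,0,0]},{"translation": [0,0,-0.014],"rotation": [0,0,0]},{"translation": [0,0,-0.016],"rotation": [0,0,0]},{"translation": [0,0,-0.016],"rotation": [0,0,0]},{"translation": [0,0,-0.016],"rotation": [0,0,0]}])

```text
t: 10.35
eef_pos: [0.4725, 0.1777, 0.0398]
ee_rot: [2.933, -0.004, -0.009]
force: [1.6, -0.3, 6.2]
width: 0.0208
gripper_force: 40.0
```

>>> apply_moves(steps=[{"translation": [0,0,-0.002],"rotation": [0,0,0]},{"translation": [0,0,-0.004],"rotation": [0,0,0]},{"translation": [0,0,-0.006],"rotation": [0,0,0]},{"translation": [0,0,-0.008],"rotation": [0,0,0]},{"translation": [0,0,-0.01],"rotation": [0,0,0]},{"translation": [0,0,-0.012],"rotation": [0,0,0]},{"translation": [0,0,-0.014],"rotation": [0,0,0]},{"translation": [0,0,-0.014],"rotation": [0,0,0]},{"translation": [0,0,-0.014],"rotation": [0,0,0]},{"translation": [0,0,-0.014],"rotation": [0,0,0]}])

```text
t: 11.18
eef_pos: [0.4716, 0.1773, 0.0353]
ee_rot: [2.932, -0.002, -0.01]
force: [3.8, 0.7, -4.1]
width: 0.0208
gripper_force: 40.0
```

>>> apply_moves(steps=[{"translation": [0,0,-0.001],"rotation": [0,0,0]},{"translation": [0,0,-0.002],"rotation": [0,0,0]},{"translation": [0,0,-0.003],"rotation": [0,0,0]},{"translation": [0,0,-0.004],"rotation": [0,0,0]},{"translation": [0,0,-0.005],"rotation": [0,0,0]},{"translation": [0,0,-0.006],"rotation": [0,0,0]},{"translation": [0,0,-0.006],"rotation": [0,0,0]},{"translation": [0,0,-0.006],"rotation": [0,0,0]},{"translation": [0,0,-0.006],"rotation": [0,0,0]},{"translation": [0,0,-0.006],"rotation": [0,0,0]}])

```text
t: 12.02
eef_pos: [0.4714, 0.1771, 0.0339]
ee_rot: [2.932, -0.002, -0.01]
force: [-0.0, 2.3, -2.8]
width: 0.0208
gripper_force: 40.0
```

```bash
python3 -c "
from h import *
for i in range(1):
  s=get_state();print(s['eef_pos'],s['ee_rot'],s['force'],s['moment'])"
```

```text
[0.47141898 0.17706095 0.0339338 ] [ 2.93205168e+00 -1.87318667e-03 -1.03657221e-02] [-1.61634212e-03  2.32903443e+00 -2.83591598e+00] [1.66551234 0.02571108 0.10403345]
```

>>> apply_moves(steps=[{"translation": [0,0.001,-0.001],"rotation": [0,0,0]},{"translation": [0,0.002,-0.002],"rotation": [0,0,0]},{"translation": [0,0.002,-0.003],"rotation": [0,0,0]},{"translation": [0,0.002,-0.004],"rotation": [0,0,0]},{"translation": [0,0.002,-0.004],"rotation": [0,0,0]},{"translation": [0,0.002,-0.004],"rotation": [0,0,0]},{"translation": [0,0.002,-0.004],"rotation": [0,0,0]},{"translation": [0,0.002,-0.004],"rotation": [0,0,0]},{"translation": [0,0.002,-0.004],"rotation": [0,0,0]},{"translation": [0,0.002,-0.004],"rotation": [0,0,0]}])

```text
t: 12.85
eef_pos: [0.4714, 0.1774, 0.033]
ee_rot: [2.932, -0.002, -0.01]
force: [-0.5, 0.4, -2.6]
width: 0.0211
gripper_force: 40.0
```

>>> apply_moves(steps=[{"translation": [0,0,-0.001],"rotation": [0,0,0]},{"translation": [0,0,-0.002],"rotation": [0,0,0]},{"translation": [0,0,-0.003],"rotation": [0,0,0]},{"translation": [0,0,-0.004],"rotation": [0,0,0]},{"translation": [0,0,-0.004],"rotation": [0,0,0]},{"translation": [0,0,-0.004],"rotation": [0,0,0]},{"translation": [0,0,-0.004],"rotation": [0,0,0]},{"translation": [0,0,-0.004],"rotation": [0,0,0]},{"translation": [0,0,-0.004],"rotation": [0,0,0]},{"translation": [0,0,-0.004],"rotation": [0,0,0]}])

```text
t: 13.68
eef_pos: [0.4716, 0.1774, 0.0325]
ee_rot: [2.932, -0.002, -0.01]
force: [-3.0, -1.0, 5.3]
width: 0.0207
gripper_force: 40.0
```

>>> apply_moves(steps=[{"translation": [0,0,-0.001],"rotation": [0,0,0]},{"translation": [0,0,-0.002],"rotation": [0,0,0]},{"translation": [0,0,-0.002],"rotation": [0,0,0]},{"translation": [0,0,-0.002],"rotation": [0,0,0]},{"translation": [0,0,-0.002],"rotation": [0,0,0]},{"translation": [0,0,-0.002],"rotation": [0,0,0]},{"translation": [0,0,-0.002],"rotation": [0,0,0]},{"translation": [0,0,-0.002],"rotation": [0,0,0]},{"translation": [0,0,-0.002],"rotation": [0,0,0]},{"translation": [0,0,-0.002],"rotation": [0,0,0]}])

```text
t: 14.52
eef_pos: [0.4716, 0.1775, 0.0325]
ee_rot: [2.932, -0.003, -0.01]
force: [-5.0, -0.4, 10.6]
width: 0.0212
gripper_force: 40.0
```

```bash
python3 w.py w5;  python3 - <<'E'
import pickle,cv2
c,s,im=pickle.load(open('w5.pkl','rb')); print(s['moment'],s['force'])
cv2.imwrite('pics/w5b.png',cv2.resize(im[40:340,80:480],(800,600),interpolation=cv2.INTER_CUBIC))
E
```

```text
14.5167 [0.47163701 0.17750109 0.03247006] [ 2.93178650e+00 -2.52422685e-03 -9.91964637e-03] [-5.02191626 -0.44799861 10.62638389] [0.55384653 0.20932864 0.1872572 ] [ 2.83481168 -0.20972981 -1.58141992]
[-0.1831463   1.81118313 -0.29075242] [-5.02191626 -0.44799861 10.62638389]
```

View pics/w5b.png

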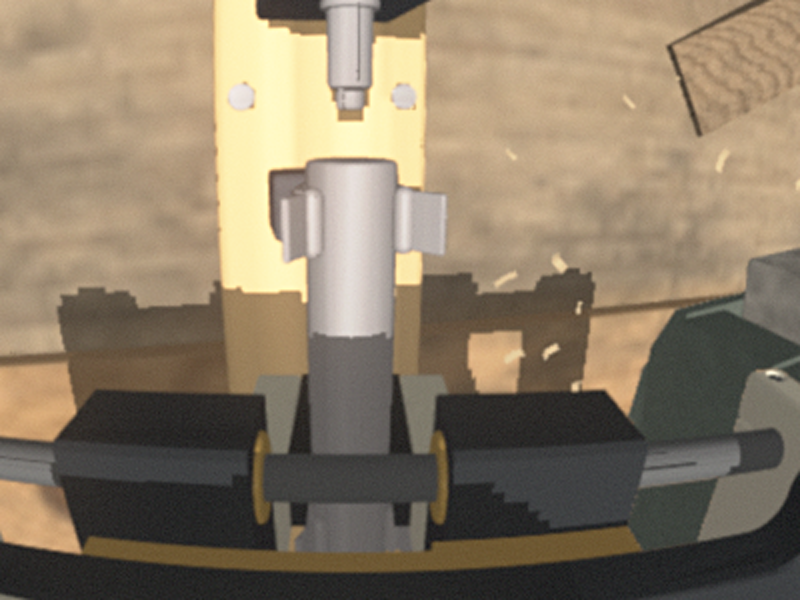

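The far clip grips the bar and the plain end is about 12 mm short of the tip. I'll ease the seat load slightly and slide along.

>>> apply_moves(steps=[{"translation": [0,0,0.001],"rotation": [0,0,0]},{"translation": [0,0,0.003],"rotation": [0,0,0]},{"translation": [0.004,0,0.003],"rotation": [0,0,0]},{"translation": [0.008,0,0.003],"rotation": [0,0,0]},{"translation": [0.012,0,0.003],"rotation": [0,0,0]},{"translation": [0.016,0,0.003],"rotation": [0,0,0]},{"translation": [0.02,0,0.003],"rotation": [0,0,0]},{"translation": [0.024,0,0.003],"rotation": [0,0,0]},{"translation": [0.024,0,0.003],"rotation": [0,0,0]},{"translation": [0.024,0,0.003],"rotation": [0,0,0]}])

```text
t: 15.4
eef_pos: [0.4769, 0.1774, 0.0324]
ee_rot: [2.931, -0.001, -0.01]
force: [-6.6, 1.0, 6.5]
width: 0.021
gripper_force: 40.0
```

>>> apply_moves(steps=[{"translation": [0,0,0.001],"rotation": [0,0,0]},{"translation": [0,0,0.002],"rotation": [0,0,0]},{"translation": [0.002,0,0.002],"rotation": [0,0,0]},{"translation": [0.004,0,0.002],"rotation": [0,0,0]},{"translation": [0.006,0,0.002],"rotation": [0,0,0]},{"translation": [0.008,0,0.002],"rotation": [0,0,0]},{"translation": [0.01,0,0.002],"rotation": [0,0,0]},{"translation": [0.012,0,0.002],"rotation": [0,0,0]},{"translation": [0.012,0,0.002],"rotation": [0,0,0]},{"translation": [0.012,0,0.002],"rotation": [0,0,0]}])

```text
t: 16.23
eef_pos: [0.48, 0.1773, 0.0325]
ee_rot: [2.932, -0.001, -0.011]
force: [-5.5, -0.1, 3.0]
width: 0.0211
gripper_force: 40.0
```

>>> apply_moves(steps=[{"translation": [0.001,0,0],"rotation": [0,0,0]},{"translation": [0.002,0,0],"rotation": [0,0,0]},{"translation": [0.003,0,0],"rotation": [0,0,0]},{"translation": [0.004,0,0],"rotation": [0,0,0]},{"translation": [0.005,0,0],"rotation": [0,0,0]},{"translation": [0.006,0,0],"rotation": [0,0,0]},{"translation": [0.007,0,0],"rotation": [0,0,0]},{"translation": [0.008,0,0],"rotation": [0,0,0]},{"translation": [0.008,0,0],"rotation": [0,0,0]},{"translation": [0.008,0,0],"rotation": [0,0,0]}])

```text
t: 17.07
eef_pos: [0.4819, 0.1773, 0.0325]
ee_rot: [2.931, -0.001, -0.011]
force: [-5.2, 1.2, 2.3]
width: 0.0211
gripper_force: 40.0
```

```bash
python3 w.py w6;  python3 - <<'E'
import pickle,cv2
c,s,im=pickle.load(open('w6.pkl','rb'))
cv2.imwrite('pics/w6b.png',cv2.resize(im[40:190,180:330],(600,600),interpolation=cv2.INTER_CUBIC))
E
```

```text
17.0667 [0.48187142 0.17727692 0.03253346] [ 2.93145630e+00 -9.68769039e-04 -1.05575964e-02] [-5.1524078   1.15575105  2.27836495] [0.56436485 0.20912491 0.18720881] [ 2.83328851 -0.20997525 -1.58178252]
```

View pics/w6b.png

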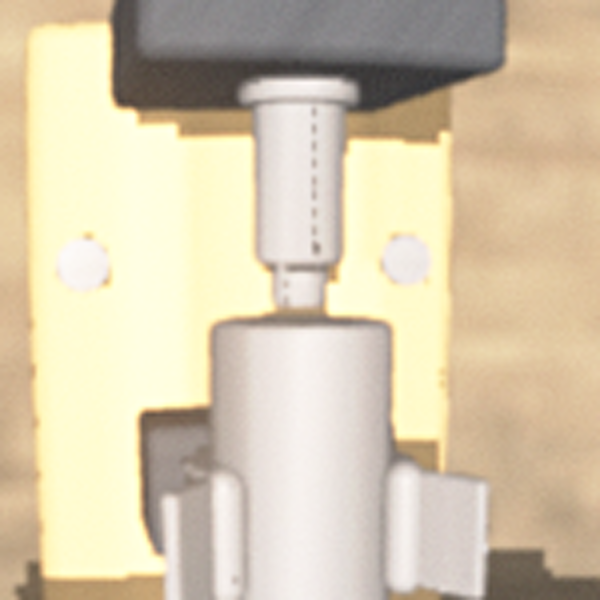

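The plain end (row 318) is just short of the sprung tip (row 308), about 1–2 mm away. Advancing 1 mm per call.

>>> apply_moves(steps=[{"translation": [0.001,0,0],"rotation": [0,0,0]},{"translation": [0.002,0,0],"rotation": [0,0,0]},{"translation": [0.003,0,0],"rotation": [0,0,0]},{"translation": [0.004,0,0],"rotation": [0,0,0]},{"translation": [0.004,0,0],"rotation": [0,0,0]},{"translation": [0.004,0,0],"rotation": [0,0,0]},{"translation": [0.004,0,0],"rotation": [0,0,0]},{"translation": [0.004,0,0],"rotation": [0,0,0]},{"translation": [0.004,0,0],"rotation": [0,0,0]},{"translation": [0.004,0,0],"rotation": [0,0,0]}])

```text
t: 17.95
eef_pos: [0.4829, 0.1773, 0.0325]
ee_rot: [2.931, -0.001, -0.011]
force: [-4.5, 0.9, 2.3]
width: 0.021
gripper_force: 40.0
```

>>> apply_moves(steps=[{"translation": [0.001,0,0],"rotation": [0,0,0]},{"translation": [0.002,0,0],"rotation": [0,0,0]},{"translation": [0.003,0,0],"rotation": [0,0,0]},{"translation": [0.004,0,0],"rotation": [0,0,0]},{"translation": [0.004,0,0],"rotation": [0,0,0]},{"translation": [0.004,0,0],"rotation": [0,0,0]},{"translation": [0.004,0,0],"rotation": [0,0,0]},{"translation": [0.004,0,0],"rotation": [0,0,0]},{"translation": [0.004,0,0],"rotation": [0,0,0]},{"translation": [0.004,0,0],"rotation": [0,0,0]}])

```text
t: 18.78
eef_pos: [0.4838, 0.1772, 0.0325]
ee_rot: [2.931, -0.001, -0.011]
force: [-5.6, 2.5, 2.3]
width: 0.0208
gripper_force: 40.0
```

>>> apply_moves(steps=[{"translation": [0.001,0.001,0],"rotation": [0,0,0]},{"translation": [0.002,0.001,0],"rotation": [0,0,0]},{"translation": [0.003,0.001,0],"rotation": [0,0,0]},{"translation": [0.003,0.001,0],"rotation": [0,0,0]},{"translation": [0.003,0.001,0],"rotation": [0,0,0]},{"translation": [0.003,0.001,0],"rotation": [0,0,0]},{"translation": [0.003,0.001,0],"rotation": [0,0,0]},{"translation": [0.003,0.001,0],"rotation": [0,0,0]},{"translation": [0.003,0.001,0],"rotation": [0,0,0]},{"translation": [0.003,0.001,0],"rotation": [0,0,0]}])

```text
t: 19.62
eef_pos: [0.4843, 0.1773, 0.0325]
ee_rot: [2.931, -0.0, -0.011]
force: [-7.1, 1.5, 2.8]
width: 0.0211
gripper_force: 40.0
```

>>> apply_moves(steps=[{"translation": [0.001,0,0],"rotation": [0,0,0]},{"translation": [0.002,0,0],"rotation": [0,0,0]},{"translation": [0.003,0,0],"rotation": [0,0,0]},{"translation": [0.003,0,0],"rotation": [0,0,0]},{"translation": [0.003,0,0],"rotation": [0,0,0]},{"translation": [0.003,0,0],"rotation": [0,0,0]},{"translation": [0.003,0,0],"rotation": [0,0,0]},{"translation": [0.003,0,0],"rotation": [0,0,0]},{"translation": [0.003,0,0],"rotation": [0,0,0]},{"translation": [0.003,0,0],"rotation": [0,0,0]}])

```text
t: 20.45
eef_pos: [0.4849, 0.1773, 0.0325]
ee_rot: [2.931, -0.0, -0.011]
force: [-6.9, 1.1, 3.8]
width: 0.0208
gripper_force: 40.0
```

>>> apply_moves(steps=[{"translation": [0.001,0,0],"rotation": [0,0,0]},{"translation": [0.002,0,0],"rotation": [0,0,0]},{"translation": [0.003,0,0],"rotation": [0,0,0]},{"translation": [0.003,0,0],"rotation": [0,0,0]},{"translation": [0.003,0,0],"rotation": [0,0,0]},{"translation": [0.003,0,0],"rotation": [0,0,0]},{"translation": [0.003,0,0],"rotation": [0,0,0]},{"translation": [0.003,0,0],"rotation": [0,0,0]},{"translation": [0.003,0,0],"rotation": [0,0,0]},{"translation": [0.003,0,0],"rotation": [0,0,0]}])

```text
t: 21.28
eef_pos: [0.4855, 0.1772, 0.0325]
ee_rot: [2.931, -0.0, -0.011]
force: [-8.5, 1.7, 4.2]
width: 0.0213
gripper_force: 40.0
```

>>> apply_moves(steps=[{"translation": [0.001,0,0],"rotation": [0,0,0]},{"translation": [0.002,0,0],"rotation": [0,0,0]},{"translation": [0.002,0,0],"rotation": [0,0,0]},{"translation": [0.002,0,0],"rotation": [0,0,0]},{"translation": [0.002,0,0],"rotation": [0,0,0]},{"translation": [0.002,0,0],"rotation": [0,0,0]},{"translation": [0.002,0,0],"rotation": [0,0,0]},{"translation": [0.002,0,0],"rotation": [0,0,0]},{"translation": [0.002,0,0],"rotation": [0,0,0]},{"translation": [0.002,0,0],"rotation": [0,0,0]}])

```text
t: 22.12
eef_pos: [0.4859, 0.1772, 0.0325]
ee_rot: [2.931, -0.0, -0.011]
force: [-8.8, 2.4, 4.6]
width: 0.0209
gripper_force: 40.0
```

>>> apply_moves(steps=[{"translation": [0.001,0,0],"rotation": [0,0,0]},{"translation": [0.002,0,0],"rotation": [0,0,0]},{"translation": [0.002,0,0],"rotation": [0,0,0]},{"translation": [0.002,0,0],"rotation": [0,0,0]},{"translation": [0.002,0,0],"rotation": [0,0,0]},{"translation": [0.002,0,0],"rotation": [0,0,0]},{"translation": [0.002,0,0],"rotation": [0,0,0]},{"translation": [0.002,0,0],"rotation": [0,0,0]},{"translation": [0.002,0,0],"rotation": [0,0,0]},{"translation": [0.002,0,0],"rotation": [0,0,0]}])

```text
t: 22.95
eef_pos: [0.4861, 0.1772, 0.0325]
ee_rot: [2.931, 0.0, -0.011]
force: [-11.9, 2.7, 6.8]
width: 0.0209
gripper_force: 40.0
```

```bash
python3 w.py w7;  python3 - <<'E'
import pickle,cv2
c,s,im=pickle.load(open('w7.pkl','rb')); print(s['moment'],s['force'])
cv2.imwrite('pics/w7b.png',cv2.resize(im[40:190,180:330],(600,600),interpolation=cv2.INTER_CUBIC))
E
```

```text
22.95 [0.4860785  0.17719922 0.03250747] [ 2.93075360e+00  3.75693119e-04 -1.09920796e-02] [-11.86131133   2.74685115   6.81661536] [0.56879641 0.20909529 0.18703789] [ 2.83189783 -0.21068987 -1.58194159]
[ 1.2206135   4.13665539 -0.74457155] [-11.86131133   2.74685115   6.81661536]
```

View pics/w7b.png

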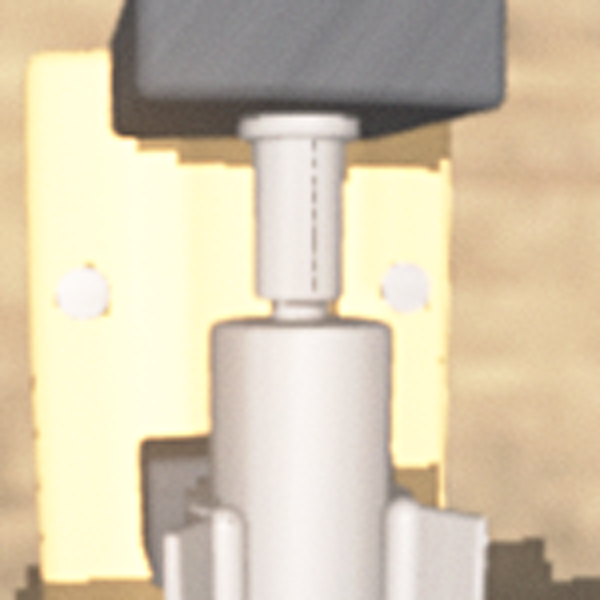

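The tip is compressed and the end face is against it: the force rose by about 6 N and then went stiff. I'll ease off slightly, then open halfway.

>>> apply_moves(steps=[{"translation": [-0.001,0,0],"rotation": [0,0,0]},{"translation": [-0.002,0,0],"rotation": [0,0,0]},{"translation": [-0.003,0,0],"rotation": [0,0,0]},{"translation": [-0.003,0,0],"rotation": [0,0,0]},{"translation": [-0.003,0,0],"rotation": [0,0,0]},{"translation": [-0.003,0,0],"rotation": [0,0,0]},{"translation": [-0.003,0,0],"rotation": [0,0,0]},{"translation": [-0.003,0,0],"rotation": [0,0,0]},{"translation": [-0.003,0,0],"rotation": [0,0,0]},{"translation": [-0.003,0,0],"rotation": [0,0,0]}])

```text
t: 23.83
eef_pos: [0.486, 0.1772, 0.0325]
ee_rot: [2.931, -0.0, -0.011]
force: [-7.1, 0.9, 2.4]
width: 0.021
gripper_force: 40.0
```

>>> apply_moves(steps=[{"translation": [0,0,0],"rotation": [0,0,0]},{"translation": [0,0,0],"rotation": [0,0,0]},{"translation": [0,0,0],"rotation": [0,0,0]},{"translation": [0,0,0],"rotation": [0,0,0]},{"translation": [0,0,0],"rotation": [0,0,0]},{"translation": [0,0,0],"rotation": [0,0,0]},{"translation": [0,0,0],"rotation": [0,0,0]},{"translation": [0,0,0],"rotation": [0,0,0]},{"translation": [0,0,0],"rotation": [0,0,0]},{"translation": [0,0,0],"rotation": [0,0,0]}], jaw=0)

```text
t: 24.67
eef_pos: [0.4871, 0.1779, 0.0328]
ee_rot: [2.932, -0.002, -0.01]
force: [0.1, 0.2, -0.1]
width: 0.0436
gripper_force: 0.0
```

>>> apply_moves(steps=[{"translation": [0,0.008,0.04],"rotation": [0,0,0]},{"translation": [0,0.017,0.08],"rotation": [0,0,0]},{"translation": [0,0.026,0.12],"rotation": [0,0,0]},{"translation": [0,0.034,0.16],"rotation": [0,0,0]},{"translation": [0,0.043,0.2],"rotation": [0,0,0]},{"translation": [0,0.051,0.24],"rotation": [0,0,0]},{"translation": [0,0.06,0.28],"rotation": [0,0,0]},{"translation": [0,0.07,0.33],"rotation": [0,0,0]},{"translation": [0,0.07,0.33],"rotation": [0,0,0]},{"translation": [0,0.07,0.33],"rotation": [0,0,0]}])

```text
t: 25.5
eef_pos: [0.4874, 0.1958, 0.1159]
ee_rot: [2.933, -0.003, -0.01]
force: [-0.1, 0.4, -0.4]
width: 0.0438
gripper_force: 0.0
```

```bash
python3 w.py w8;  python3 - <<'E'
import pickle,cv2
c,s,im=pickle.load(open('w8.pkl','rb'))
cv2.imwrite('pics/w8b.png',cv2.resize(im[40:340,80:480],(800,600),interpolation=cv2.INTER_CUBIC))
E
```

```text
25.5 [0.48735856 0.19582369 0.11589285] [ 2.93341249 -0.00316467 -0.01010058] [-0.10760845  0.37288041 -0.43291093] [0.56949608 0.22742712 0.2707975 ] [ 2.83550551 -0.20803264 -1.58172956]
```

View pics/w8b.png

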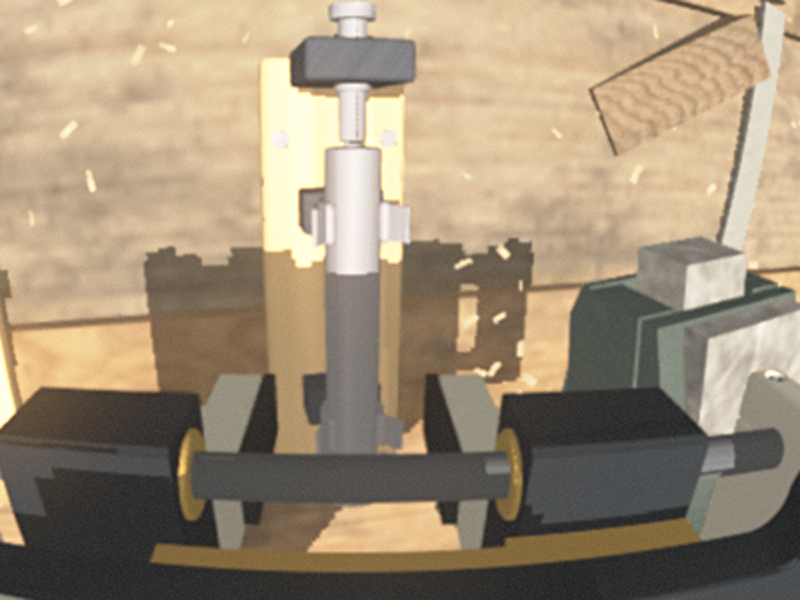

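The gripper is clear and the spindle sits in both clips (far one at row 220, near one at row 430). Its end at (353,148) is still on the compressed tip, so I'm handing in.

```bash
python3 -c "
from station import *
print(job_done())"
```

```text
the job is handed in; nothing more can be done
None
```

I handed the job in at about 25.5 s. The last picture shows the spindle snapped into both clips and released, with its plain end against the compressed stop tip. The push on the screw was about 6–7 N by the wrist force, and no verdict came back.

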